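# Hold the red circuit board up to the magnifier, solder side to the lens

### The arm

A 6-joint arm with a two-finger parallel gripper is mounted at the origin on the work surface. World frame = base frame: x ahead of the robot, y to its left, z up, the work surface at z = 0. Lengths are in m, angles in rad, forces in N, time in s.
With the tool pointing down it reaches from about 0.275 to 0.825 m from the base axis. Payload 4.9 kg.
Tool frame: the origin (TCP) lies midway between the tips of the shut fingers; the grasp point (between the pads) lies 19 mm behind it (bot.grip_depth is the distance from the TCP to the grasp point, in m); y points along the fingers, x is the direction in which the jaws open and shut, and the axes are right-handed (so a half turn about y gives the same grasp; the last joint's range is limited). The gripper opens to 85 mm and grips with 20 to 120 N. Pads are 22 mm wide; open, the fingers measure 114 mm over their backs; the gripper's body (76 mm by 85 mm) begins 54 mm behind the grasp point. The pads swing forward as they close: fully open they stand 13 mm farther back than shut.
Start: joints at [1.041, 0.326, -0.193, 1.052, 0, 1.437], TCP at [0.212, 0.507, 0.231] pointing down, gripper open.
Joint ranges: [-2.65, 2.65], [-0.97, 1.79], [-1.3, 1.35], [-1.93, 2.1], [-1.47, 1.37], [-3.14, 3.14]. Speed limits (rad/s): [2.57, 2.57, 3.14, 3.14, 3.14, 3.14].

### API

Orientations are given as a unit quaternion [w, x, y, z].
In Python, from cell import bot gives the robot as it stands. Calls block until the motion is done:
- bot.move_pose(position, orientation): joint-space move of the TCP to a pose.
- bot.move_linear(position, speed=0.15, rotation=None, until_force=None): straight line of the TCP; rotation=None keeps the orientation; speed is the mean speed in m/s. With until_force (N) it stops when the force on the tool has changed by that much, and returns True; else False.
- bot.goto_joints(angles): joint-space move.
- bot.set_gripper(opening, grasp_force=None): opening from 0.0 (shut) to 1.0 (fully open); grasp_force is the grip in N (None keeps the last); returns when the fingers have stopped.
- bot.wait(seconds).
- bot.solve_ik(position, orientation): joint angles nearest the present ones, or None.
- bot.camera(name): name is "scene" or "top" or "wrist"; returns the picture (384x512x3 uint8, red, green, blue); there is no depth.
- bot.calibration(name): a dict with "mtx" (3x3 intrinsics, pixels), "extrinsics" (4x4, takes a point from world to camera coordinates); the wrist camera has in their place "hand_eye" (4x4, takes a point from camera to tool coordinates, whose origin is the TCP and whose axes are the tool frame's). Camera axes: x right, y down, z forward; pixel columns grow to the right and rows downward; lengths in m; the calibration is good to about 2 mm. A picture is of the moment at which its call begins: read the wrist's pose just before it. calibration takes no time and is no camera call.
A pose or a line that the arm cannot do raises bot.PlanningError and nothing moves.
- bot.close_job(): hands the job in, once; it reports no verdict.
Trained networks look in the newest picture that a camera, given by its name, has taken for a name from the list of things; names that differ only in an ending like _2 or _b are one class to them, and where a whole thing is asked for, a point or a joint stands for the part that bears it (a point fixed in the world has none). Each returns a list of dicts, best first, with "confidence" (0 to 1); they miss things now and then, are a little off and sometimes report something else, mostly with a low value. They report only what shows in the picture. A call takes as long as a camera call. They do not tell look-alikes from the thing itself.
- bot.search_frame(camera, thing): "bbox" ([left, top, width, height] in pixels, round what is visible of it).
Readings, each from a call of its own:
- bot.read_clock(): time.
- bot.read_joint_positions(): joint angles.
- bot.read_joint_vel(): joint speeds.
- bot.read_joint_efforts(): joint torques, N m.
- bot.read_position(): TCP position.
- bot.read_tool_rot(): TCP orientation.
- bot.read_ft_force(): force on the tool from outside, world axes, zero at the start.
- bot.read_moment(): the same for the moment, N m.
- bot.read_gripper_width(): opening from 0.0 (shut) to 1.0 (fully open).
Only numpy, scipy, OpenCV 4.12 (cv2) and the standard library are available. Lean on these libraries where they do the work, as an engineer would, in place of code of your own. Each camera call takes 0.05 s, during which the arm holds its last target.

### The job

Draw the red circuit board up out of the rack, turn it so that its solder side faces up into the tilted magnifier lamp, and hold it there on the lamp's lower, lit side for the technician to inspect: square to the lens, centred on it and about 13 cm from the glass. Finish while still holding it there steadily in the gripper, with nothing else supporting it. Do not bump the lamp, and leave the other two boards and the rest of the things on the bench where they are.

Things in the scene. Friction and masses are not known exactly. Their poses are not given: they have to be found in the camera images.
- red_board: Red circuit board, 72 wide x 90 high x 1.6 mm thick, about 85 g, upright in the rack. Origin: middle of its lower edge, mid-thickness. z up the board, x along its width, y square out of the COMPONENT side (chip, red terminal block); the solder side, flat with rows of joints 1 mm high, faces -y. Other components rise at most 12 mm and lie under 60 mm above the origin.
- red_board_center (a point): The centre of the red board: 45 mm above its origin, mid-width, mid-thickness.
- red_board_block (a point): Centre of the red terminal block and the board behind it, where to grip: mid-width, 84 mm above the board's origin, 7 mm to its +y side. The block lies along the top edge on the component side: 40.6 mm long in x, from 78 to 90 mm above the origin, from 0.8 to 14.8 mm in y; board and block together are 15.6 mm thick across y.
- rack: Fixed black slotted board rack, 85 (x) x 224 (y) x 46 mm high, origin at centre of underside, z up. Three boards stand on its 8 mm floor at y = -70, 0, +70 mm in varying order, axes parallel to the rack's (leaning up to 3 degrees). Slots 3.6 mm wide in its two long side walls guide the boards' side edges up to 44 mm above the bench; lift a board straight up 40 mm or more to clear them.
- green_board: Green board of the same outline, with a green terminal block, standing in the rack; stays there. Same axes and origin as the red board.
- blue_board: Blue board of the same outline, with a blue terminal block and a heat sink, standing in the rack; stays there. Same axes and origin as the red board.
- magnifier: The whole dark magnifier lamp, heavy, fixed: round base 164 mm across, 26 mm high, gooseneck, ring head. Origin at centre of the base's underside, z up. Lens centre at x -60, y +190, z +295 mm. The gooseneck (15 mm thick) rises from x +30, y -30, stays at x above -70, y below +100, and meets the head on the head's -y side.
- magnifier_head: Ring head of the lamp, 172 mm across, 36 mm thick (-17 to +19 mm in z), on a stiff joint, tilt varies. Glass lens 116 mm across. Origin: lens centre. z: optical axis, rising from the lens to the technician's eye, 35 to 48 degrees above level; -z points down out of the lower side, which bears the lit white ring and where the board is to be held. y is level, x points forward and down in the lens plane.
- solder_spool: Orange spool of solder lying flat on the bench, 64 mm across, 45 mm high; origin at the centre of its underside.
- copper_spool: White spool of copper wire lying flat, 72 mm across, 40 mm high; origin at the centre of its underside.
- flux_bottle: Small upright bottle, 38 mm across, 75 mm high; origin at the centre of its underside.
- breadboard: White breadboard lying flat, 55 x 165 x 9 mm, long along its y; origin at the centre of its underside.
- solder_pump: Desoldering pump lying on the bench, about 190 mm long along its x, 25 mm high; origin at its middle at bench height.
- screwdriver: Screwdriver lying on the bench, 170 mm long along its x.
Things that resemble listed ones, but are neither listed nor needed, are in the scene too. There is more than one size of the red_board; the one meant has the size given above.

How it is judged:
On the way:
1. the red board is drawn up clear of the rack in the gripper (height (world z) of red_board above 0.055 m and contact force between red_board and the fingers above 1 N and contact force between red_board and rack below 0.1 N), for 0.2 s.
At the end, for the whole second after the job is handed in: The gripper alone holds the red board, at rest: centre within 25 mm of the lens axis (each way in the lens plane) and 100 to 160 mm from the lens on its lower side, within 12 degrees of square to the axis, solder side up to the lens (x of red_board_center in the frame of magnifier_head between -0.025 and 0.025 m and y of red_board_center in the frame of magnifier_head between -0.025 and 0.025 m and z of red_board_center in the frame of magnifier_head between -0.16 and -0.1 m and angle between the y axis of red_board and the z axis of magnifier_head, either way round below 0.21 rad and angle between red_board's own y axis and vertical above 1.85 rad and height (world z) of red_board_center above 0.14 m and linear speed of red_board below 0.02 m/s and angular speed of red_board below 0.2 rad/s and contact force between red_board and the fingers above 1 N and contact force between red_board and rack below 0.1 N and contact force between red_board and magnifier below 0.1 N); the arm keeps its last pose, push and grip.
It fails at once if the magnifier lamp is bumped (contact force between magnifier and anything else above 2 N).
It fails at once if another board is pulled out or tipped (distance of any of green_board, blue_board from where it was at the start of the episode above 0.012 m or angle between any of green_board, blue_board's own z axis and vertical above 0.3 rad).
It fails at once if something else on the bench is moved (distance of any of solder_spool, copper_spool, flux_bottle, breadboard, solder_pump, screwdriver from where it was at the start of the episode above 0.02 m).
It also fails if it takes over 34 s, if anything falls off the work surface, if the arm or the gripper's body presses on something with over 40 N, if the wrist force passes 120 N, or if a joint passes its speed limit or range.

## Working session

There is one attempt and no reset: what is moved stays moved. The work goes in short steps, each a Python script; the robot and the scene stay as the last script left them, time stands still between calls to the robot, and variables do not carry over. Pictures are saved under pics/ and viewed, and the job is handed in when it is done.

```bash
ls; mkdir -p pics
python3 - <<'E'
from cell import bot
import cv2,numpy as np
print(bot.read_clock())
for n in ("scene","top","wrist"):
    im=bot.camera(n); cv2.imwrite(f"pics/{n}0.png",cv2.cvtColor(im,cv2.COLOR_RGB2BGR))
    c=bot.calibration(n); print(n,{k:np.round(v,4).tolist() for k,v in c.items()})
    if n!="wrist":
        for t in ("red_board","green_board","blue_board","rack","magnifier","magnifier_head","red_board_block"):
            print(t,[(np.round(d["bbox"],1).tolist(),round(d["confidence"],2)) for d in bot.search_frame(n,t)])
print(bot.read_clock(), bot.read_position(), bot.read_tool_rot(), bot.grip_depth)
E
```

```text
pics
0.0
scene {'mtx': [[379.5869, 0.0, 256.5617], [0.0, 379.5869, 189.3773], [0.0, 0.0, 1.0]], 'extrinsics': [[-0.719, 0.6946, -0.0239, 0.3693], [0.386, 0.3706, -0.8448, -0.0588], [-0.5779, -0.6166, -0.5346, 1.4803], [0.0, 0.0, 0.0, 1.0]]}
red_board [([160.7, 178.6, 37.9, 22.2], 0.81), ([208.0, 179.0, 16.2, 25.6], 0.76), ([214.8, 163.1, 34.3, 24.3], 0.68), ([353.4, 214.4, 22.7, 40.5], 0.52)]
green_board [([196.3, 187.5, 11.3, 19.9], 0.64)]
blue_board [([177.6, 194.5, 10.7, 24.2], 0.78), ([352.3, 215.0, 23.9, 41.0], 0.58)]
rack [([164.0, 190.8, 74.6, 41.6], 0.88)]
magnifier [([198.8, 153.5, 136.1, 205.9], 0.76)]
magnifier_head [([260.2, 153.3, 75.5, 74.1], 0.82), ([262.2, 208.2, 18.4, 22.7], 0.52), ([330.6, 311.5, 34.8, 39.5], 0.21)]
red_board_block [([161.0, 176.8, 37.0, 25.8], 0.81), ([212.2, 166.1, 39.1, 23.8], 0.66), ([211.3, 181.4, 15.2, 19.8], 0.48)]
top {'mtx': [[495.4474, 0.0, 258.2077], [0.0, 495.4474, 194.4904], [0.0, 0.0, 1.0]], 'extrinsics': [[0.032, -0.9995, -0.0022, 0.0315], [-0.9743, -0.0307, -0.223, 0.5743], [0.2228, 0.0093, -0.9748, 1.3802], [0.0, 0.0, 0.0, 1.0]]}
red_board [([368.4, 255.2, 33.9, 44.9], 0.6), ([332.8, 222.3, 25.2, 9.2], 0.58)]
green_board [([336.4, 193.4, 25.4, 11.1], 0.44)]
blue_board [([337.1, 172.5, 25.9, 10.0], 0.64), ([159.2, 83.1, 80.0, 119.7], 0.53)]
rack []
magnifier [([159.1, 83.1, 81.9, 118.2], 0.89)]
magnifier_head [([160.2, 130.9, 57.8, 70.7], 0.94)]
red_board_block [([378.2, 193.6, 47.0, 46.7], 0.79)]
wrist {'mtx': [[307.088, 0.0, 249.0893], [0.0, 307.088, 192.2025], [0.0, 0.0, 1.0]], 'hand_eye': [[1.0, -0.0003, 0.0008, -0.0002], [-0.0008, -0.3162, 0.9487, -0.1428], [-0.0, -0.9487, -0.3162, 0.0806], [0.0, 0.0, 0.0, 1.0]]}
0.85 [0.21205238 0.5075098  0.23130398] [ 0.58855054 -0.58854468 -0.39194721  0.39191939] 0.0187
```

Run:
```python
import cv2
t=cv2.imread("pics/top0.png"); s=cv2.imread("pics/scene0.png")
cv2.imwrite("pics/t1.png",cv2.resize(t,(800,600),interpolation=cv2.INTER_CUBIC))
cv2.imwrite("pics/s1.png",cv2.resize(s,(800,600),interpolation=cv2.INTER_CUBIC))
cv2.imwrite("pics/t2.png",cv2.resize(t[150:320,300:440],None,fx=3.5,fy=3.5,interpolation=cv2.INTER_CUBIC))
cv2.imwrite("pics/s2.png",cv2.resize(s[140:260,140:300],None,fx=5,fy=5,interpolation=cv2.INTER_CUBIC))
```

```text
(no output)
```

View pics/t1.png

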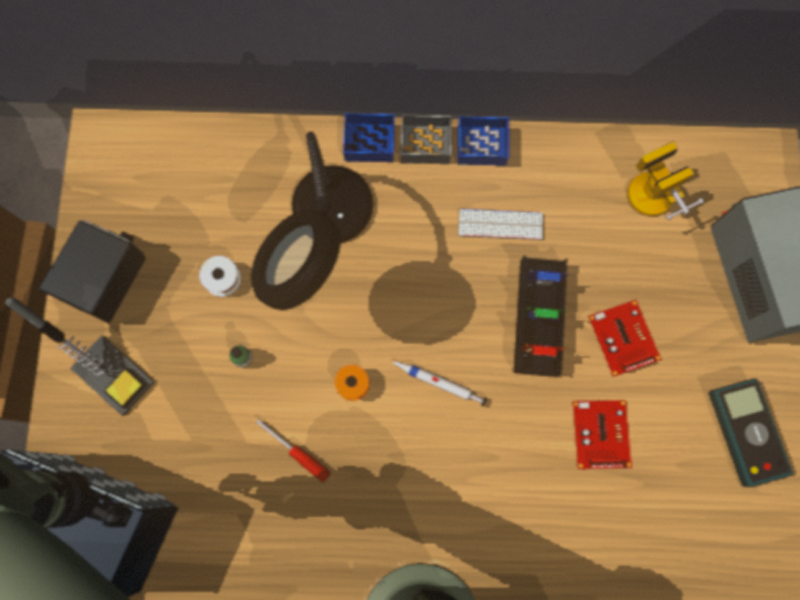

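View pics/s1.png

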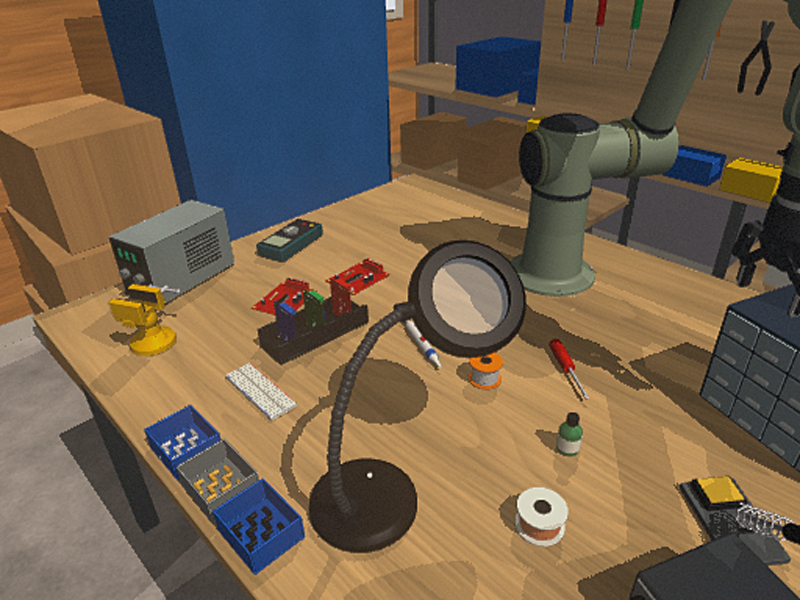

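View pics/t2.png

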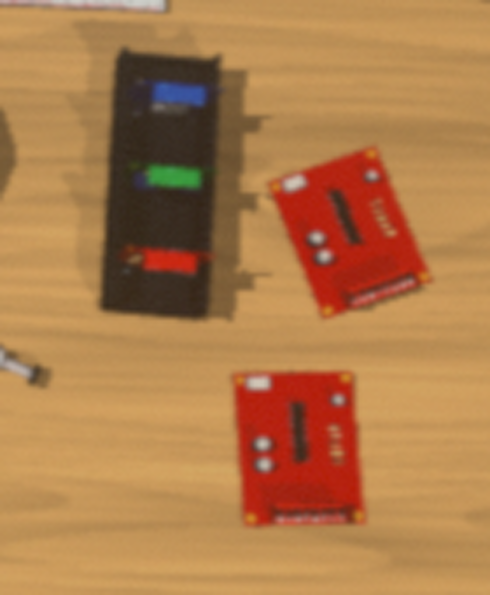

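View pics/s2.png

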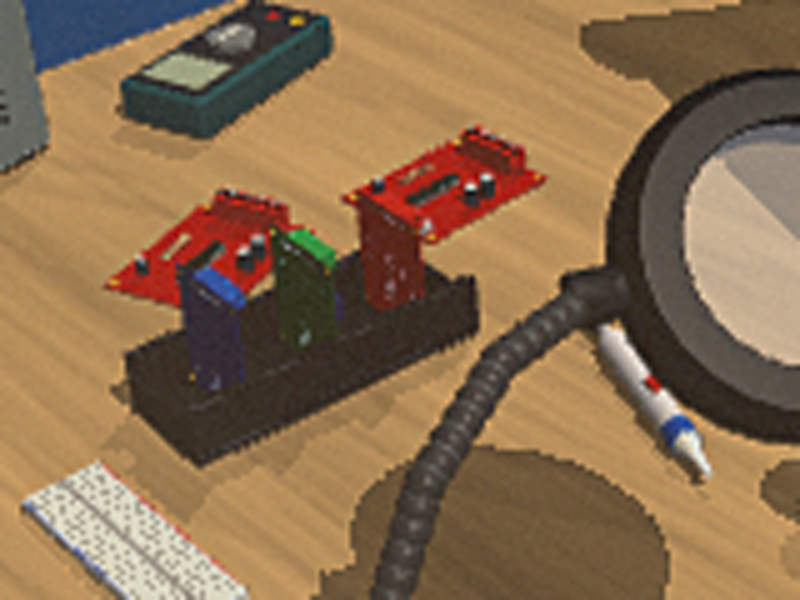

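View pics/wrist0.png

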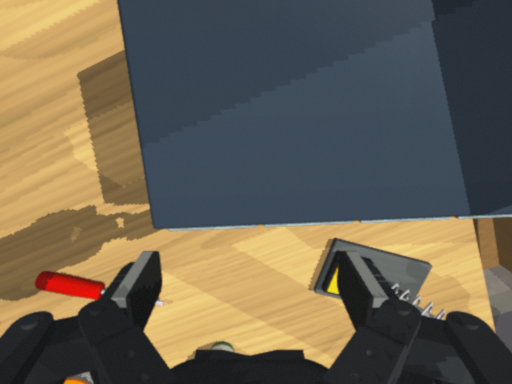

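The red board stands in the slot nearest the robot, at (541,351) in the 800x600 top view. The two flat red boards are look-alikes. The scene camera sees the lamp's upper side, so the lit side faces the robot. Next I'll zoom in on the lamp and the rack.

Run:
```python
import cv2
t=cv2.imread("pics/top0.png"); s=cv2.imread("pics/scene0.png")
a=cv2.resize(t[80:205,150:250],None,fx=4.5,fy=4.5,interpolation=cv2.INTER_CUBIC)
cv2.imwrite("pics/t3.png",cv2.convertScaleAbs(a,alpha=1.6,beta=10))
a=cv2.resize(s[145:365,190:345],None,fx=2.7,fy=2.7,interpolation=cv2.INTER_CUBIC)
cv2.imwrite("pics/s3.png",cv2.convertScaleAbs(a,alpha=1.6,beta=10))
a=cv2.resize(t[160:245,325:370],None,fx=7,fy=7,interpolation=cv2.INTER_CUBIC)
cv2.imwrite("pics/t4.png",cv2.convertScaleAbs(a,alpha=1.8,beta=10))
```

```text
(no output)
```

View pics/t3.png

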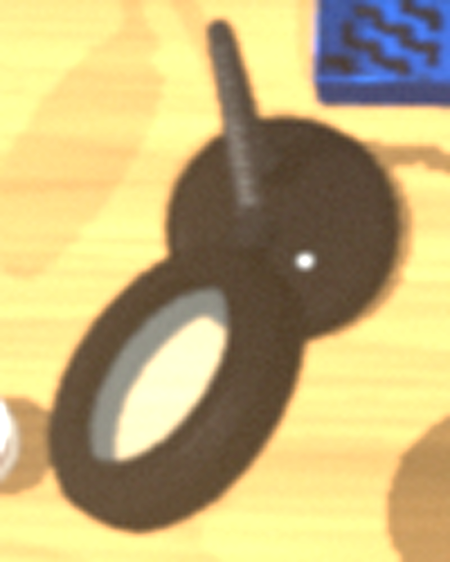

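View pics/s3.png

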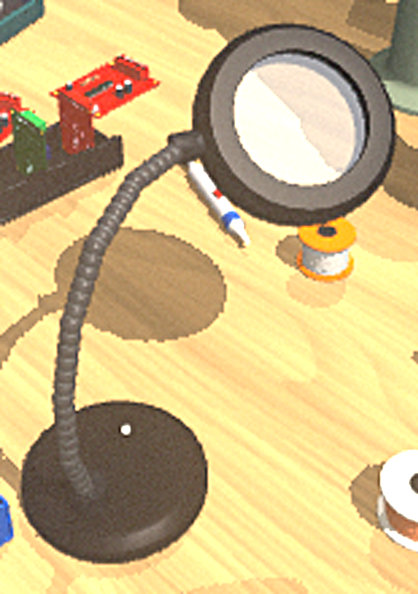

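View pics/t4.png

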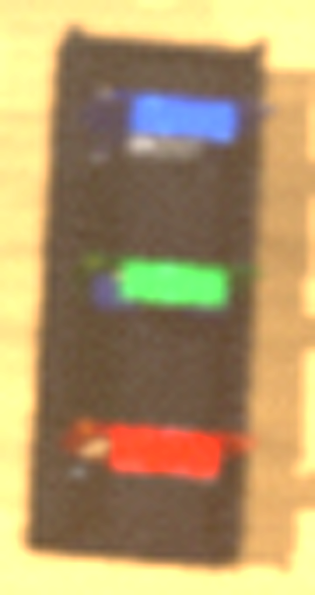

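```bash
cat > h.py <<'E'
import numpy as np, cv2
from scipy.optimize import least_squares
from scipy.spatial.transform import Rotation as R
from cell import bot
def cam(n):
    c=bot.calibration(n); return c["mtx"],c["extrinsics"]
def wcam():
    c=bot.calibration("wrist"); p=bot.read_position(); q=bot.read_tool_rot()
    T=np.eye(4); T[:3,:3]=R.from_quat(np.roll(q,-1)).as_matrix(); T[:3,3]=p
    return c["mtx"],np.linalg.inv(T@c["hand_eye"])
def proj(K,E,P):
    P=np.atleast_2d(P); c=P@E[:3,:3].T+E[:3,3]; u=c@K.T; return u[:,:2]/u[:,2:]
def atz(K,E,uv,z):
    d=E[:3,:3].T@np.linalg.solve(K,[uv[0],uv[1],1]); o=-E[:3,:3].T@E[:3,3]
    return o+d*(z-o[2])/d[2]
def quat(M): return np.roll(R.from_matrix(M).as_quat(),1)
def save(im,name): cv2.imwrite("pics/"+name+".png",cv2.cvtColor(im,cv2.COLOR_RGB2BGR))
E
python3 - <<'E'
from h import *
K,E=cam("top"); print("topcam",-E[:3,:3].T@E[:3,3]); Ks,Es=cam("scene"); print("scenecam",-Es[:3,:3].T@Es[:3,3])
f=lambda u,v:(u/7+325,v/7+160)
for p in [(70,38),(262,48),(240,562),(30,548)]: print("rim",atz(K,E,f(*p),.046).round(4))
# block top corners (z~.098) 
for p in [(108,428),(222,432),(220,478),(110,470)]: print("blk",atz(K,E,f(*p),.098).round(4))
for p in [(65,432),(255,442)]: print("edge",atz(K,E,f(*p),.098).round(4))
for p in [(130,105),(236,112),(120,268),(228,272)]: print("other",atz(K,E,f(*p),.098).round(4))
# lamp fit: ellipse points: base dark / head outline handpicked in t3 (4.5, off 150,80), s3 (2.7, off 190,145)
t=lambda a:np.array(a)/4.5+[150,80]; s=lambda a:np.array(a)/2.7+[190,145]
tb=t([(205,145),(280,117),(350,140),(398,210),(385,280),(345,322),(168,215)])  # base top outline
sb=s([(22,470),(60,415),(120,402),(180,425),(207,470)])
th=t([(50,440),(75,370),(120,295),(175,258),(300,345),(275,410),(225,480),(140,530),(70,490)])
sh=s([(193,115),(215,60),(290,25),(360,50),(393,110),(375,180),(320,220),(250,205),(205,165)])
from scipy.spatial import cKDTree
an=np.linspace(0,2*np.pi,240)
def circ(r,z): return np.c_[r*np.cos(an),r*np.sin(an),0*an+z]
def pose(x):
    Rm=R.from_euler('z',x[2]).as_matrix(); o=np.array([x[0],x[1],0])
    tl=x[3]; Z=np.array([np.cos(tl),0,np.sin(tl)]);Y=np.array([0,1,0]);X=np.cross(Y,Z)
    return Rm,o,Rm@np.c_[X,Y,Z],o+Rm@[-.06,.19,.295]
def hullpts(K,E,P):
    h=cv2.convexHull(proj(K,E,P).astype(np.float32))[:,0]
    h=np.vstack([h,h[:1]]); out=[]
    for a,b in zip(h[:-1],h[1:]): out+=[a+(b-a)*k for k in np.linspace(0,1,12)]
    return np.array(out)
def res(x):
    Rm,o,H,c=pose(x); r=[]
    B=np.vstack([circ(.082,0),circ(.082,.015),circ(.076,.026)])@Rm.T+o
    Hd=np.vstack([circ(.086,z) for z in(-.010,.010)]+[circ(.078,-.017),circ(.078,.019)])@H.T+c
    for (KK,EE,P,q) in [(K,E,B,tb),(Ks,Es,B,sb),(K,E,Hd,th),(Ks,Es,Hd,sh)]:
        r.append(cKDTree(hullpts(KK,EE,P)).query(q)[0])
    return np.concatenate(r)
b0=atz(K,E,(213,130),.026)
best=None
for yaw in np.arange(-3.1,3.1,.3):
    so=least_squares(res,[b0[0],b0[1],yaw,.7],diff_step=1e-4)
    if best is None or so.cost<best.cost: best=so
print("lamp",best.x.round(4),best.cost,res(best.x).round(1))
Rm,o,H,c=pose(best.x); print("H",H.round(4).tolist(),"c",c.round(4)); np.savez("lamp.npz",H=H,c=c,x=best.x)
E
```

```text
topcam [0.25098709 0.03625427 1.47360268]
scenecam [1.14371469 0.6780365  0.75044639]
rim [ 0.6738 -0.1771  0.046 ]
rim [ 0.6719 -0.2591  0.046 ]
rim [ 0.4507 -0.2468  0.046 ]
rim [ 0.4538 -0.16    0.046 ]
blk [ 0.4959 -0.1842  0.098 ]
blk [ 0.4957 -0.23    0.098 ]
blk [ 0.477  -0.2289  0.098 ]
blk [ 0.4788 -0.1849  0.098 ]
edge [ 0.4937 -0.1669  0.098 ]
edge [ 0.492  -0.2431  0.098 ]
other [ 0.6306 -0.1939  0.098 ]
other [ 0.629  -0.2373  0.098 ]
other [ 0.5619 -0.1894  0.098 ]
other [ 0.5616 -0.2332  0.098 ]
lamp [0.7859 0.201  1.161  0.78  ] 26.951994226697504 [0.9 0.7 0.8 0.4 0.2 0.6 1.6 0.1 0.2 2.3 2.3 0.7 0.5 0.7 0.5 0.5 0.5 0.6
 0.7 0.7 2.  1.4 1.9 2.4 0.2 0.  1.9 1.1 3.4 1.5]
H [[0.2802, -0.9172, 0.2832], [0.6451, 0.3984, 0.652], [-0.7109, 0.0, 0.7033]] c [0.5877 0.2217 0.295 ]
```

```bash
cat > ov.py <<'E'
from h import *
an=np.linspace(0,2*np.pi,240)
def circ(r,z): return np.c_[r*np.cos(an),r*np.sin(an),0*an+z]
def draw(fn,K,E,x,crop,f,out):
    Rm=R.from_euler('z',x[2]).as_matrix(); o=np.array([x[0],x[1],0]); tl=x[3]
    Z=np.array([np.cos(tl),0,np.sin(tl)]);Y=np.array([0,1,0]);X=np.cross(Y,Z)
    H=Rm@np.c_[X,Y,Z]; c=o+Rm@[-.06,.19,.295]
    im=cv2.imread(fn); y0,y1,x0,x1=crop
    im=cv2.convertScaleAbs(cv2.resize(im[y0:y1,x0:x1],None,fx=f,fy=f,interpolation=cv2.INTER_CUBIC),alpha=1.6,beta=10)
    def pl(P,col): cv2.polylines(im,[np.int32((proj(K,E,P)+.5-[x0,y0])*f)],False,col,1)
    for r,z in((.082,0),(.082,.026)): pl(circ(r,z)@Rm.T+o,(255,0,0))
    for r,z,col in((.086,-.017,(0,0,255)),(.086,.019,(0,255,0)),(.058,0,(255,0,255))): pl(circ(r,z)@H.T+c,col)
    pl(np.array([[0,0,0],[0,0,-.13]])@H.T+c,(0,255,255))
    cv2.imwrite(out,im)
E
python3 - <<'E'
from ov import *
x=np.load("lamp.npz")["x"]
draw("pics/top0.png",*cam("top"),x,(80,205,150,250),4.5,"pics/ot.png")
draw("pics/scene0.png",*cam("scene"),x,(145,365,190,345),2.7,"pics/os.png")
a=cv2.imread("pics/ot.png");b=cv2.imread("pics/os.png");h=594
a=cv2.resize(a,None,fx=.9,fy=.9)
o=np.zeros((600,800,3),np.uint8);o[:a.shape[0],:a.shape[1]]=a;b=b[:600,:395];o[:b.shape[0],405:405+b.shape[1]]=b
cv2.imwrite("pics/ov1.png",o)
E
```

```text
(no output)
```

View pics/ov1.png

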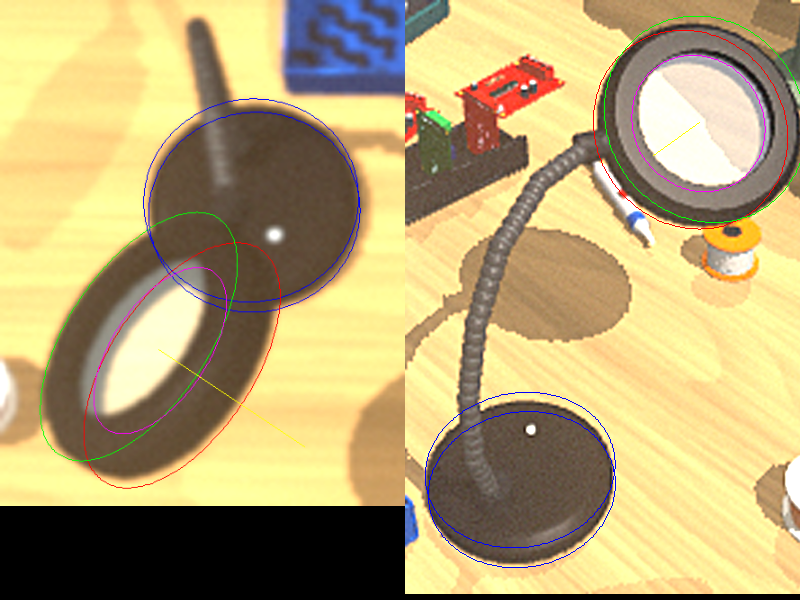

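```bash
cat > fit.py <<'E'
from ov import *
from scipy.spatial import cKDTree
K,E=cam("top");Ks,Es=cam("scene")
def rays(fn,c,rmin,rmax,thr,skip):
    g=cv2.imread(fn).max(axis=2).astype(np.float32); out=[]
    for a in np.arange(0,360,4):
        if any(l<=a<=h for l,h in skip): continue
        d=np.array([np.cos(np.radians(a)),np.sin(np.radians(a))])
        rr=np.arange(rmin(a),rmax(a),.1); p=np.array(c)+rr[:,None]*d
        v=cv2.remap(g,p[:,:1].astype(np.float32),p[:,1:].astype(np.float32),cv2.INTER_LINEAR)[:,0]
        k=np.where((v[:-1]<thr)&(v[1:]>=thr))[0]
        if len(k): out.append(p[k[0]])
    return np.array(out)
x0=np.load("lamp.npz")["x"]
# ray starts: 70%..125% of predicted outline
def hull(KK,EE,P):
    h=cv2.convexHull(proj(KK,EE,P).astype(np.float32))[:,0]; h=np.vstack([h,h[:1]])
    return np.vstack([a+(b-a)*np.linspace(0,1,16)[:,None] for a,b in zip(h[:-1],h[1:])])
def parts(x):
    Rm=R.from_euler('z',x[2]).as_matrix(); o=np.array([x[0],x[1],0]); tl=x[3]
    Z=np.array([np.cos(tl),0,np.sin(tl)]);Y=np.array([0,1,0]);X=np.cross(Y,Z)
    H=Rm@np.c_[X,Y,Z]; c=o+Rm@[-.06,.19,.295]
    k=.008
    B=np.vstack([circ(.082,0),circ(.082,.018),circ(.074,.026)])@Rm.T+o
    Hd=np.vstack([circ(.086,z) for z in(-.017+k,.019-k)]+[circ(.086-k,-.017),circ(.086-k,.019)])@H.T+c
    return Rm,o,H,c,B,Hd
def obs(fn,KK,EE,P,thr,skip):
    h=hull(KK,EE,P); ce=h.mean(0); an_=np.degrees(np.arctan2(*(h-ce).T[::-1]))%360; r_=np.linalg.norm(h-ce,axis=1); i=np.argsort(an_)
    r=lambda a:np.interp(a,an_[i],r_[i],period=360)
    return rays(fn,ce,lambda a:.82*r(a),lambda a:1.2*r(a),thr,skip)
_,_,_,_,B,Hd=parts(x0)
t,s="pics/top0.png","pics/scene0.png"
O=[(K,E,1,obs(t,K,E,Hd,75,[(268,360)])),(Ks,Es,1,obs(s,Ks,Es,Hd,105,[(165,300)])),
   (K,E,0,obs(t,K,E,B,75,[(90,200),(230,275)])),(Ks,Es,0,obs(s,Ks,Es,B,85,[(60,240)]))]
def res(x):
    p=parts(x)
    return np.concatenate([cKDTree(hull(a,b,p[5] if w else p[4])).query(q)[0] for a,b,w,q in O])
so=least_squares(res,x0,diff_step=1e-4,loss="soft_l1",f_scale=.7)
p=parts(so.x); print(so.x.round(4)); 
for a,b,w,q in O: print(len(q),np.round(cKDTree(hull(a,b,p[5] if w else p[4])).query(q)[0],1))
print("H",p[2].round(3).tolist(),"c",p[3].round(4)); np.savez("lamp2.npz",H=p[2],c=p[3],x=so.x)
draw(t,K,E,so.x,(80,205,150,250),4,"pics/ot.png")
draw(s,Ks,Es,so.x,(145,365,190,345),2.5,"pics/os.png")
a=cv2.imread("pics/ot.png");b=cv2.imread("pics/os.png")
for q in O[0][3]: cv2.circle(a,tuple(np.int32((q+.5-[150,80])*4)),2,(255,255,0),-1)
for q in O[2][3]: cv2.circle(a,tuple(np.int32((q+.5-[150,80])*4)),2,(255,255,0),-1)
for q in np.vstack([O[1][3],O[3][3]]): cv2.circle(b,tuple(np.int32((q+.5-[190,145])*2.5)),2,(255,255,0),-1)
o=np.zeros((600,800,3),np.uint8);o[:a.shape[0],:a.shape[1]]=a;o[:b.shape[0],405:405+b.shape[1]]=b
cv2.imwrite("pics/ov2.png",o)
E
python3 fit.py
```

```text
[0.7879 0.2014 1.1611 0.7971]
67 [0.  0.1 0.1 0.  0.  0.  0.1 0.  0.1 0.  0.1 0.1 0.1 0.1 0.  0.2 0.  0.2
 0.1 0.  0.1 0.1 0.1 0.1 0.2 0.5 0.5 1.1 1.2 1.3 1.1 1.  1.  1.1 1.  1.1
 0.8 0.2 0.4 0.6 0.7 0.6 0.2 0.  0.2 0.1 0.3 0.2 0.1 0.2 0.2 0.1 0.  0.
 0.1 0.  0.1 0.2 0.2 0.4 0.4 0.3 0.5 0.5 0.6 0.7 0.7]
46 [0.2 0.1 1.5 6.6 0.5 0.  0.1 0.  0.1 0.3 0.2 0.3 0.4 0.5 0.5 0.9 1.  0.7
 1.  0.8 0.8 0.7 0.9 0.8 0.8 1.  0.9 0.8 1.  0.7 0.8 1.  0.9 0.7 1.1 0.
 1.1 1.5 2.9 7.4 0.1 0.  0.1 0.4 3.7 0.1]
49 [0.3 0.5 0.6 0.4 0.6 0.6 0.6 0.6 0.6 0.6 0.7 0.6 0.6 0.6 0.6 0.7 0.7 0.9
 0.8 0.8 0.7 2.  2.  2.2 2.1 2.2 2.2 2.2 1.7 1.8 1.6 1.6 1.7 1.7 1.7 1.5
 1.3 1.  0.9 0.6 0.8 0.6 0.6 0.6 0.4 0.4 0.1 0.3 0.2]
44 [0.7 0.7 0.8 1.2 1.2 1.5 1.6 1.8 1.8 1.9 2.1 2.  2.3 2.1 2.4 0.7 0.9 0.8
 0.9 0.7 0.8 0.7 0.8 0.8 0.9 0.8 0.7 0.9 0.6 0.9 0.8 0.9 1.  0.7 1.  0.8
 0.8 0.8 1.  0.8 0.8 0.8 0.7 0.7]
H [[0.285, -0.917, 0.278], [0.656, 0.398, 0.641], [-0.699, 0.0, 0.715]] c [0.5897 0.2221 0.295 ]
```

View pics/ov2.png

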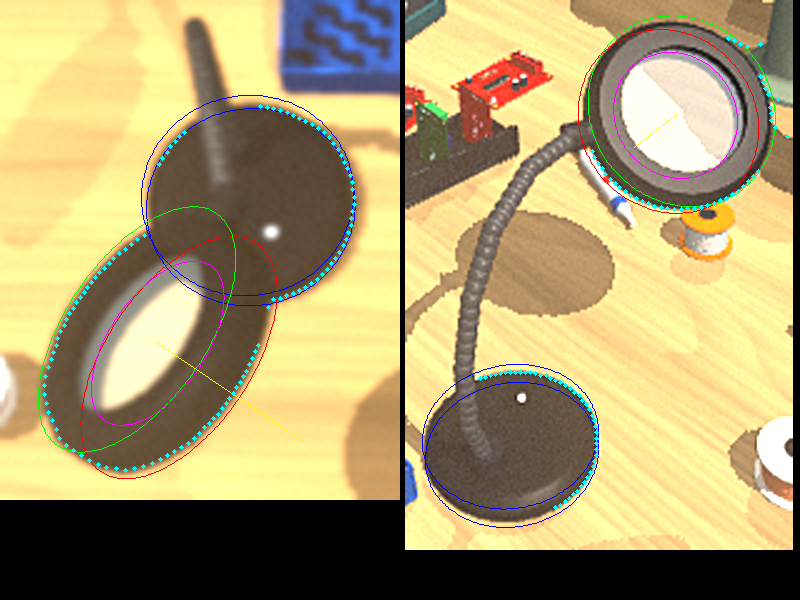

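The lamp fit is tight: lens at (0.590, 0.222, 0.295) and tilt 45.7°, within the stated 35–48°. The block position from the rack corners (0.486, -0.206) matches the direct measurement (0.487, -0.207). Next I'll check reach for the grasp and inspection poses.

```bash
cat > plan.py <<'E'
from h import *
L=np.load("lamp2.npz"); H,c=L["H"],L["c"]
yaw=-0.066
yr=np.array([-np.cos(yaw),-np.sin(yaw),0]); xr=np.cross(yr,[0,0,1])
Bg=np.c_[xr,yr,[0,0,1]]              # board frame in the rack
blk=np.array([.4865,-.2065,.092])
def tool_from_board(Bm,s):           # tool x = s*board y, tool y = -board z
    X=s*Bm[:,1];Y=-Bm[:,2]; return np.c_[X,Y,np.cross(X,Y)]
def insp(phi,s,d=.13):
    yb=-H[:,2]; ty=np.cos(phi)*H[:,0]+np.sin(phi)*H[:,1]; zb=-ty
    Bm=np.c_[np.cross(yb,zb),yb,zb]; cen=c-d*H[:,2]
    g=cen+.039*zb+.007*yb
    T=tool_from_board(Bm,s); return g+T[:,1]*bot.grip_depth, T
E
python3 - <<'E'
from plan import *
print(R.from_quat(np.roll(bot.read_tool_rot(),-1)).as_matrix().round(2).tolist(), bot.read_joint_positions())
for s in(1,-1):
    T=tool_from_board(Bg,s); p=blk+T[:,1]*bot.grip_depth
    for dz in (0,.08,.12,.2): print(s,dz,p.round(3),np.round(bot.solve_ik(p+[0,0,dz],quat(T)),2) if bot.solve_ik(p+[0,0,dz],quat(T)) is not None else None)
    for ph in range(-180,180,15):
        p2,T2=insp(np.radians(ph),s); q=bot.solve_ik(p2,quat(T2))
        print(ph,p2.round(2),T2[:,1].round(2),None if q is None else np.round(q,2))
E
```

```text
[[0.39, 0.0, -0.92], [0.92, 0.0, 0.39], [0.0, -1.0, -0.0]] [ 1.04080697e+00  3.26175765e-01 -1.92573873e-01  1.05200768e+00
 -9.77223034e-06  1.43661422e+00]
1 0 [ 0.486 -0.206  0.073] [-0.54  0.45 -0.46  0.66  0.   -2.05]
1 0.08 [ 0.486 -0.206  0.073] [-0.54  0.35 -0.37  0.85  0.   -2.05]
1 0.12 [ 0.486 -0.206  0.073] [-0.54  0.32 -0.31  0.95  0.   -2.05]
1 0.2 [ 0.486 -0.206  0.073] [-0.54  0.26 -0.17  1.14  0.   -2.05]
-180 [0.56 0.15 0.18] [-0.28 -0.66  0.7 ] None
-165 [0.55 0.15 0.18] [-0.04 -0.74  0.67] None
-150 [0.55 0.15 0.18] [ 0.21 -0.77  0.61] None
-135 [0.54 0.15 0.19] [ 0.45 -0.75  0.49] None
-120 [0.54 0.15 0.19] [ 0.65 -0.67  0.35] None
-105 [0.54 0.15 0.19] [ 0.81 -0.55  0.18] None
-90 [0.53 0.14 0.2 ] [ 0.92 -0.4  -0.  ] None
-75 [0.53 0.14 0.2 ] [ 0.96 -0.21 -0.18] None
-60 [0.53 0.13 0.2 ] [ 0.94 -0.02 -0.35] None
-45 [0.53 0.13 0.21] [ 0.85  0.18 -0.49] None
-30 [0.54 0.13 0.21] [ 0.71  0.37 -0.61] [-0.18  0.03 -1.15 -0.41  0.51 -2.47]
-15 [0.54 0.12 0.21] [ 0.51  0.53 -0.67] [-0.29  0.1  -0.89  0.12  0.71 -2.73]
0 [0.55 0.12 0.21] [ 0.28  0.66 -0.7 ] [-0.33  0.2
[... 1497 characters left out ...]
-0.89  0.12  0.71  0.41]
0 [0.55 0.12 0.21] [ 0.28  0.66 -0.7 ] [-0.33  0.27 -0.59  0.62  0.79  0.12]
15 [0.55 0.12 0.21] [ 0.04  0.74 -0.67] [-0.33  0.49 -0.28  1.09  0.79 -0.15]
30 [0.56 0.12 0.21] [-0.21  0.77 -0.61] [-0.3   0.73  0.04  1.5   0.74 -0.36]
45 [0.56 0.12 0.21] [-0.45  0.75 -0.49] [-0.26  0.97  0.38  1.88  0.65 -0.52]
60 [0.56 0.12 0.2 ] [-0.65  0.67 -0.35] None
75 [0.57 0.12 0.2 ] [-0.81  0.55 -0.18] None
90 [0.57 0.13 0.2 ] [-0.92  0.4  -0.  ] None
105 [0.57 0.13 0.19] [-0.96  0.21  0.18] None
120 [0.57 0.13 0.19] [-0.94  0.02  0.35] None
135 [0.57 0.14 0.19] [-0.85 -0.18  0.49] None
150 [0.57 0.14 0.18] [-0.71 -0.37  0.61] None
165 [0.56 0.15 0.18] [-0.51 -0.53  0.67] None
```

Run:
```python
from plan import *
q0=bot.read_tool_rot(); M0=R.from_quat(np.roll(q0,-1)).as_matrix()
def at(a,r,z,M): return np.array([r*np.cos(a),r*np.sin(a),z])
bot.move_pose(at(1.16,.40,.33,None),q0)
T=tool_from_board(Bg,-1)
bot.move_pose(at(-.42,.40,.33,None),quat(T))
bot.set_gripper(.5)
p=blk+T[:,1]*bot.grip_depth
bot.move_pose(p+[0,0,.09],quat(T))
K,E=wcam(); im=bot.camera("wrist"); save(im,"w1"); print([(np.round(d["bbox"]).tolist(),d["confidence"]) for d in bot.search_frame("wrist","red_board")])
zb=np.array([0,0,1])
B=lambda x,y,z: blk+Bg@np.array([x,y-.007,z-.084])
pts=[B(x,y,.09) for x,y in((-.036,-.0008),(.036,-.0008),(.036,.0008),(-.036,.0008),(-.0203,.0148),(.0203,.0148))]
for w in pts: 
    u=proj(K,E,w)[0]; cv2.circle(im,tuple(np.int32(u*8).tolist()),24,(0,255,255),1,shift=3)
save(im,"w1o"); cv2.imwrite("pics/w1z.png",cv2.resize(cv2.imread("pics/w1o.png"),(800,600),interpolation=cv2.INTER_CUBIC))
print(bot.read_clock(),bot.read_position(),p,bot.read_gripper_width())
```

```text
[([72.0, 241.0, 112.0, 72.0], 0.75), ([234.0, 255.0, 111.0, 98.0], 0.72), ([239.0, 157.0, 24.0, 93.0], 0.6)]
5.0833 [ 0.4868453  -0.20690662  0.16512558] [ 0.4865 -0.2065  0.0733] 0.4951747757645982
```

View pics/w1z.png

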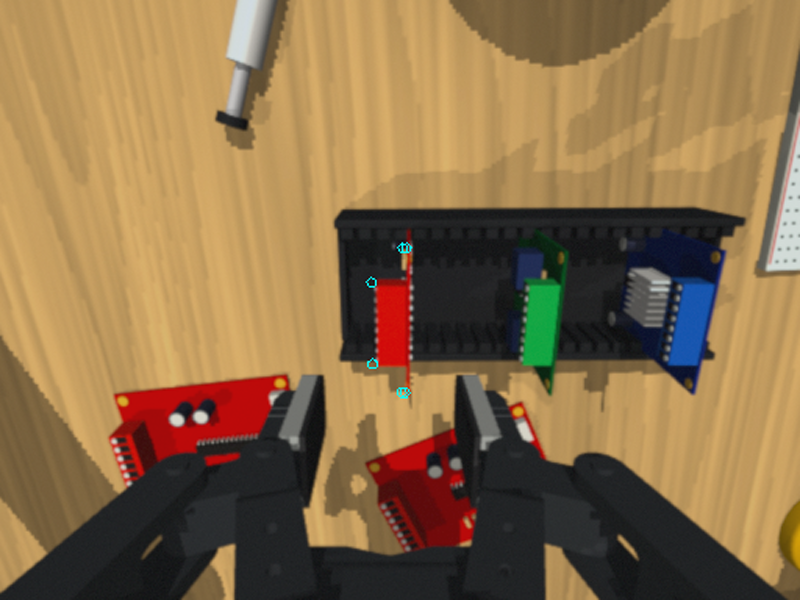

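Run:
```python
import cv2
a=cv2.imread("pics/w1.png"); b=cv2.imread("pics/w1o.png")
a=cv2.resize(a[130:270,210:370],None,fx=5,fy=4.2,interpolation=cv2.INTER_CUBIC)
cv2.imwrite("pics/w1c.png",a)
```

```text
(no output)
```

View pics/w1c.png

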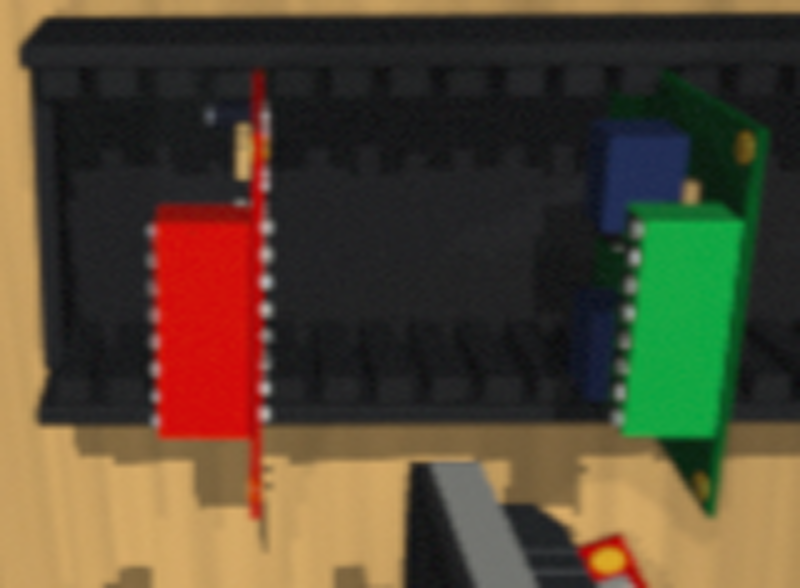

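The red board stands in the left slot. Its block is at about cols 241-260, rows 180-234 of the original image, some 2.7 mm further +x than predicted. The length-to-block ratio (1.73) confirms the size. I'll correct for the offset, then descend, grip and lift.

```bash
sed -i 's/blk=np.array(.*/blk=np.array([.4892,-.2065,.092])/' plan.py
python3 - <<'E'
from plan import *
T=tool_from_board(Bg,-1); p=blk+T[:,1]*bot.grip_depth
bot.move_linear(p+[0,0,.06],speed=.1)
hit=bot.move_linear(p,speed=.08,until_force=8); print("hit",hit,bot.read_position(),bot.read_ft_force())
save(bot.camera("scene"),"s4"); 
if not hit:
    bot.set_gripper(0.0,70); print("w",bot.read_gripper_width()*85,bot.read_ft_force(),bot.read_moment(),bot.read_clock())
    save(bot.camera("wrist"),"w2")
E
```

```text
hit False [ 0.48956452 -0.20668095  0.07366863] [-0.56286403 -0.24589668 -0.23938524]
w 14.133428824213725 [-0.64867131  0.48905195  4.51088678] [ 0.01564017 -0.19751861  0.0280351 ] 6.8417
```

View pics/w2.png

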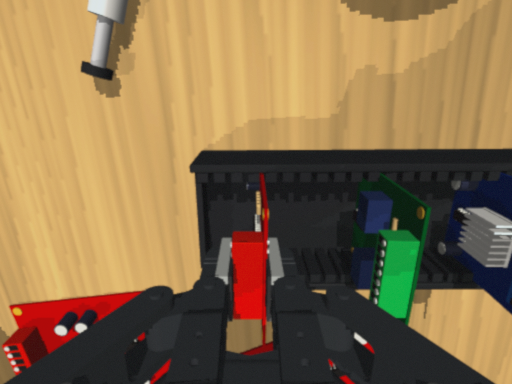

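The block sits between both pads at (250,275), and the width reads 14 mm against 15.6 mm nominal, so I'll lift.

Run:
```python
from plan import *
p=np.array(bot.read_position())
bot.move_linear(p+[0,0,.12],speed=.1); bot.wait(.3)
print(bot.read_position(),bot.read_ft_force(),bot.read_moment(),bot.read_gripper_width()*85,bot.read_clock())
save(bot.camera("wrist"),"w3"); save(bot.camera("scene"),"s5")
a=cv2.imread("pics/s5.png")[90:260,130:340]; cv2.imwrite("pics/s5c.png",cv2.resize(a,None,fx=3.5,fy=3.5,interpolation=cv2.INTER_CUBIC))
for ph in (-30,-20,-10,0,10):
    p1,T1=insp(np.radians(ph),-1,.13); r=[]
    for b,d in((.12,.15),(.06,.14),(0,.13)):
        P,TT=insp(np.radians(ph),-1,d); q=bot.solve_ik(P-b*TT[:,1],quat(TT)); r.append(None if q is None else np.round(q,2).tolist())
    print(ph,r)
```

```text
[ 0.48986008 -0.20677597  0.19370496] [ 0.71749213  0.66186001 -0.80826764] [ 0.00319005 -0.00409641 -0.00498643] 14.037514395214153 8.55
-30 [[-0.5, -0.33, -1.15, 0.12, 0.72, 0.38], [-0.32, -0.16, -1.17, -0.19, 0.61, 0.56], [-0.18, 0.03, -1.15, -0.41, 0.51, 0.67]]
-20 [[-0.55, -0.16, -0.93, 0.45, 0.8, 0.15], [-0.4, -0.07, -0.97, 0.18, 0.73, 0.35], [-0.26, 0.06, -0.98, -0.06, 0.66, 0.5]]
-10 [[-0.56, 0.02, -0.7, 0.76, 0.81, -0.04], [-0.43, 0.07, -0.76, 0.52, 0.79, 0.15], [-0.31, 0.15, -0.79, 0.29, 0.75, 0.31]]
0 [[-0.55, 0.21, -0.46, 1.03, 0.79, -0.2], [-0.44, 0.23, -0.53, 0.83, 0.8, -0.04], [-0.33, 0.27, -0.59, 0.62, 0.79, 0.12]]
10 [[-0.52, 0.4, -0.22, 1.29, 0.75, -0.32], [-0.43, 0.4, -0.31, 1.12, 0.78, -0.2], [-0.33, 0.42, -0.38, 0.94, 0.8, -0.06]]
```

View pics/s5c.png

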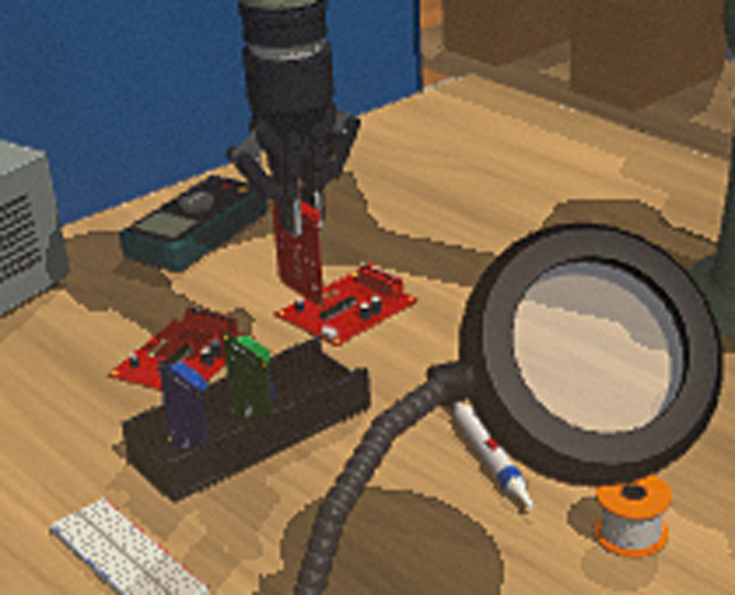

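View pics/w3.png

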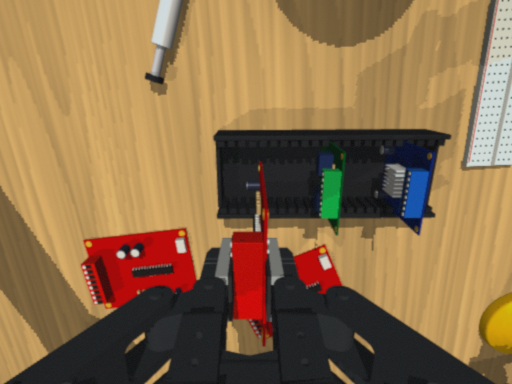

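Run:
```python
from plan import *
ph=np.radians(-10)
P,TT=insp(ph,-1,.15); P0=P-.12*TT[:,1]; print(P0,P)
bot.move_pose(P0,quat(TT)); print(bot.read_position(),bot.read_clock(),bot.read_gripper_width()*85)
save(bot.camera("wrist"),"w4"); save(bot.camera("scene"),"s6"); save(bot.camera("top"),"t6")
a=cv2.imread("pics/s6.png")[90:315,130:430]; cv2.imwrite("pics/s6c.png",cv2.resize(a,None,fx=2.6,fy=2.6,interpolation=cv2.INTER_CUBIC))
a=cv2.imread("pics/t6.png")[70:310,130:430]; cv2.imwrite("pics/t6c.png",cv2.resize(a,None,fx=2.5,fy=2.5,interpolation=cv2.INTER_CUBIC))
```

```text
[0.48426094 0.04049944 0.27924626] [0.53704673 0.10973774 0.19666468]
[0.48467113 0.03991334 0.27933639] 9.7083 13.925244890733728
```

View pics/s6c.png

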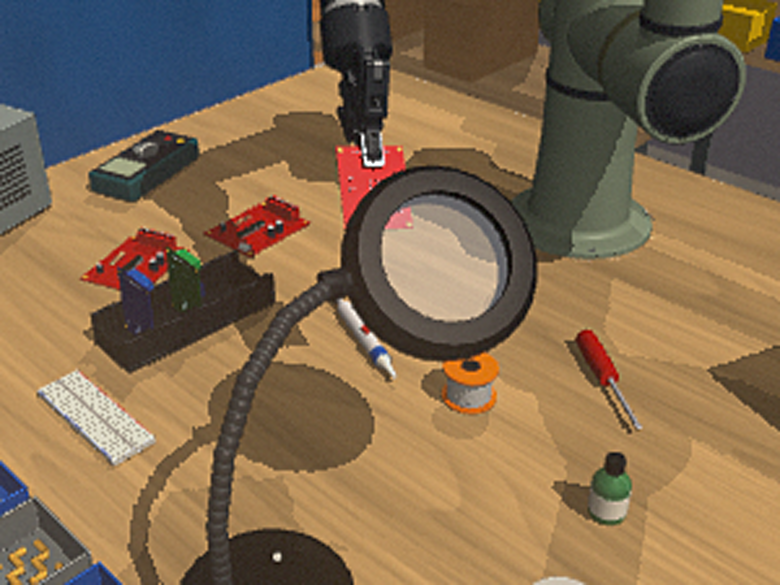

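View pics/t6c.png

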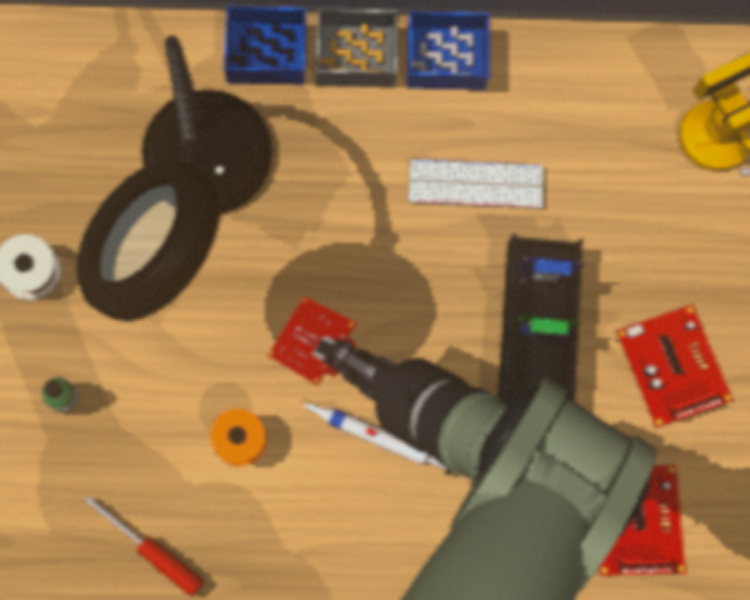

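View pics/w4.png

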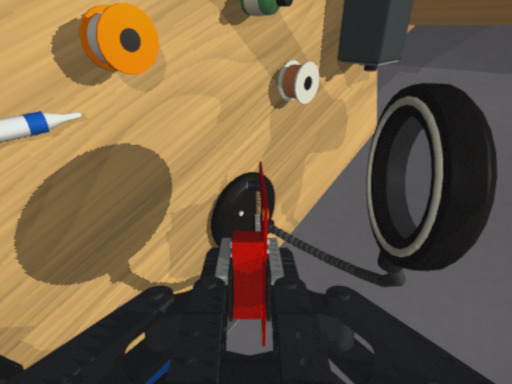

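The solder side faces up, and the wrist view shows the head with its lit ring on the board's side. I'll overlay the lamp model on this view as an independent check.

Run:
```python
from ov import *
x=np.load("lamp2.npz")["x"]; K,E=wcam()
draw("pics/w4.png",K,E,x,(60,290,200,512),2.5,"pics/w4o.png")
```

```text
(no output)
```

View pics/w4o.png

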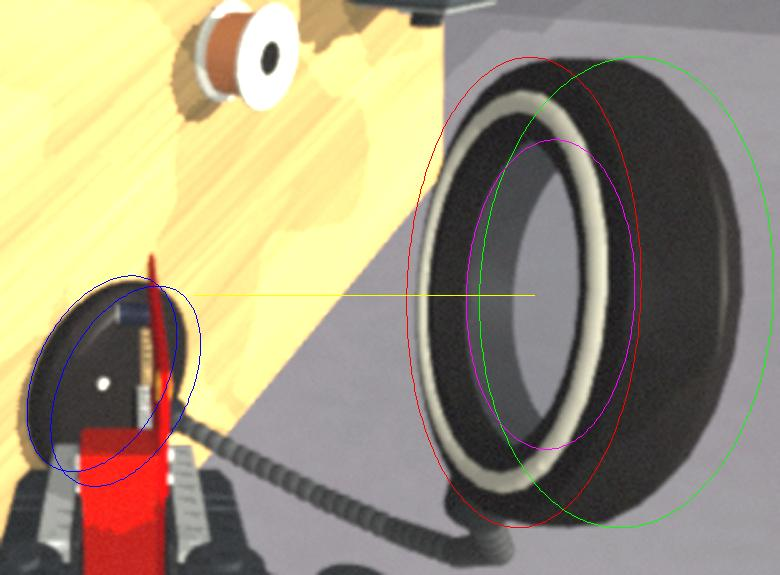

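```bash
cat > fit2.py <<'E'
import sys
exec(open("fit.py").read().split("so=least")[0])
Kw,Ew=wcam()
qw=np.array([(421,300),(426,245),(440,190),(470,120),(510,75),(570,57),(610,60),(670,100),(715,170),(740,250),(740,310),(715,400),(680,460),(640,502),(600,525),(545,522),(440,430),(425,370)])/2.5+[200,60]-.5
O.append((Kw,Ew,1,qw))
O=[(a,b,w,q) for a,b,w,q in O]
def parts2(x):
    p=list(parts(x)); k=x[4]; H,c=p[2],p[3]
    aa=np.linspace(0,np.pi/2,5)
    P=[circ(.086-k+k*np.cos(a),-.017+k-k*np.sin(a)) for a in aa]+[circ(.086-k+k*np.cos(a),.019-k+k*np.sin(a)) for a in aa]
    p[5]=np.vstack(P)@H.T+c; return p
wt=[1,1,.5,.5,2]
def res(x):
    p=parts2(x)
    return np.concatenate([W*cKDTree(hull(a,b,p[5] if w else p[4])).query(q)[0] for W,(a,b,w,q) in zip(wt,O)])
x0=np.r_[np.load("lamp2.npz")["x"],.012]
so=least_squares(res,x0,diff_step=1e-4,loss="soft_l1",f_scale=.7); x=so.x; p=parts2(x)
print(x.round(4))
for a,b,w,q in O: print(np.round(cKDTree(hull(a,b,p[5] if w else p[4])).query(q)[0],1))
print("H",p[2].round(3).tolist(),"c",p[3].round(4)); np.savez("lamp3.npz",H=p[2],c=p[3],x=x[:4])
old=np.load("lamp2.npz"); print("angle diff deg",np.degrees(np.arccos(old["H"][:,2]@p[2][:,2])),"shift",p[3]-old["c"])
draw("pics/w4.png",Kw,Ew,x[:4],(60,290,200,512),2.5,"pics/w4o.png")
E
python3 fit2.py
```

```text
[0.7875 0.2006 1.1554 0.8311 0.0156]
[0.  0.1 0.2 0.  0.  0.  0.  0.  0.  0.1 0.1 0.1 0.2 0.2 0.1 0.1 0.1 0.3
 0.3 0.1 0.  0.  0.1 0.  0.  0.  0.1 0.4 0.7 0.9 1.1 1.1 0.9 0.6 0.6 0.8
 0.6 0.3 0.1 0.3 0.5 0.5 0.2 0.1 0.1 0.  0.3 0.1 0.  0.  0.1 0.  0.1 0.1
 0.1 0.  0.1 0.2 0.2 0.3 0.3 0.1 0.3 0.3 0.3 0.4 0.4]
[0.7 0.6 2.  7.1 0.9 0.4 0.2 0.3 0.1 0.2 0.1 0.4 0.4 0.3 0.2 0.4 0.4 0.
 0.2 0.  0.1 0.2 0.  0.2 0.2 0.  0.1 0.2 0.  0.3 0.2 0.1 0.  0.2 0.2 1.
 2.1 2.4 3.8 8.2 0.9 0.7 0.8 1.  4.3 0.5]
[0.5 0.8 0.9 0.7 0.9 0.9 0.9 0.9 0.9 0.9 0.9 0.9 0.9 0.8 0.9 0.9 0.9 1.1
 1.  0.9 0.6 1.7 1.7 2.  1.8 1.9 1.9 1.9 1.6 1.7 1.5 1.6 1.7 1.7 1.7 1.6
 1.4 1.1 1.  0.8 1.  0.8 0.8 0.8 0.7 0.6 0.4 0.6 0.5]
[0.5 0.6 0.6 0.9 1.  1.2 1.3 1.5 1.5 1.5 1.7 1.6 1.9 1.7 2.1 1.  1.2 1.1
 1.2 0.9 1.1 1.  1.1 1.1 1.2 1.1 0.9 1.1 0.8 1.1 1.  1.1 1.1 0.9 1.1 0.8
 0.9 0.8 0.9 0.8 0.8 0.7 0.6 0.6]
[0.  0.1 0.7 0.4 1.4 0.1 0.4 3.1 2.2 1.6 1.9 0.1 1.5 0.6 0.9 1.5 0.1 0.1]
H [[0.298, -0.915, 0.272], [0.676, 0.404, 0.617], [-0.674, 0.0, 0.739]] c [0.5895 0.2223 0.295 ]
angle diff deg 1.9594487245145953 shift [-2.07539394e-04  2.51832541e-04  5.55111512e-17]
```

View pics/w4o.png

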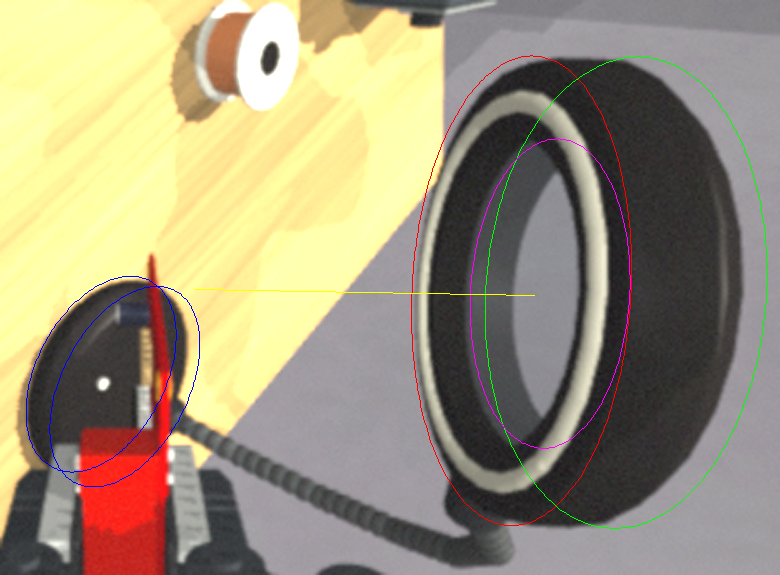

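```bash
sed -i 's/lamp2/lamp3/' plan.py
python3 - <<'E'
from plan import *
K,_=wcam(); he=bot.calibration("wrist")["hand_eye"]; Et=np.linalg.inv(he)
im=cv2.imread("pics/w4.png"); f=5; x0,y0=220,140
im=cv2.resize(im[y0:y0+115,x0:x0+100],None,fx=f,fy=f,interpolation=cv2.INTER_CUBIC)
# tool frame: tool x=-yb, tool y=-zb, tool z = X x Y = yb x zb = xb
def bt(x,y,z): return np.array([-(y-.007),bot.grip_depth-(z-.084),x])
for z,col in((.09,(255,255,0)),(0,(0,255,255))):
    for x in(-.036,.036):
        u=proj(K,Et,bt(x,0,z))[0]; print(z,x,u.round(1)); cv2.circle(im,tuple(np.int32((u+.5-[x0,y0])*f).tolist()),4,col,1)
cv2.imwrite("pics/w4b.png",im)
ph=np.radians(-10)
P,TT=insp(ph,-1,.13); print(P,bot.solve_ik(P,quat(TT)))
E
```

```text
0.09 -0.036 [260.4 294.6]
0.09 0.036 [262.  179.2]
0 -0.036 [256.7 229.8]
0 0.036 [257.4 148.3]
[0.54301973 0.12574736 0.20728171] [-0.3156344   0.15840494 -0.8183343   0.24022266  0.78456813  0.32456799]
```

View pics/w4b.png

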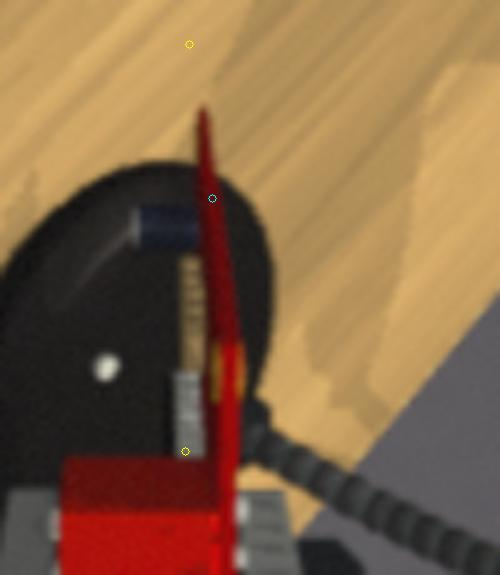

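Run:
```python
from plan import *
K,_=wcam(); Et=np.linalg.inv(bot.calibration("wrist")["hand_eye"])
im=cv2.imread("pics/w4.png"); f=3; x0,y0=180,130
im=cv2.resize(im[y0:y0+195,x0:x0+160],None,fx=f,fy=f,interpolation=cv2.INTER_CUBIC)
def bt(x,y,z): return np.array([-(y-.007),-bot.grip_depth-(z-.084),x])
for x,y,z in [(-.036,0,.09),(.036,0,.09),(-.036,0,0),(.036,0,0),(.0203,.0148,.09),(-.0203,.0148,.09),(.0203,.0008,.09)]:
    u=proj(K,Et,bt(x,y,z))[0]; print((x,y,z),u.round(1)); cv2.circle(im,tuple(np.int32((u+.5-[x0,y0])*f).tolist()),3,(255,255,0),1)
cv2.imwrite("pics/w4b.png",im)
```

```text
(-0.036, 0, 0.09) [263.1 343.4]
(0.036, 0, 0.09) [265.7 204.3]
(-0.036, 0, 0) [257.9 251. ]
(0.036, 0, 0) [258.9 158.1]
(0.0203, 0.0148, 0.09) [230.4 238.7]
(-0.0203, 0.0148, 0.09) [232.  316.8]
(0.0203, 0.0008, 0.09) [263.2 238.7]
```

View pics/w4b.png

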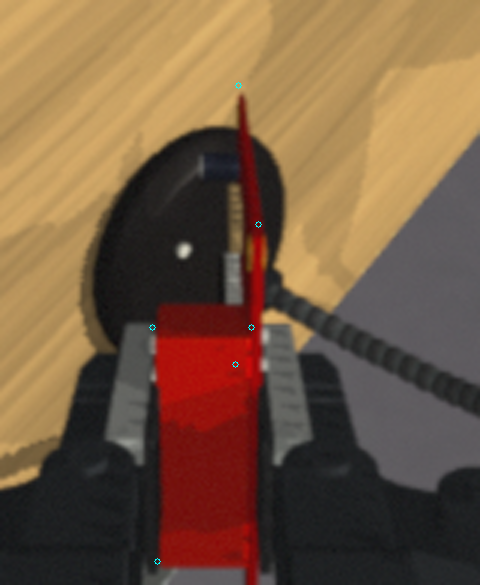

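The board sits in the grip as planned, within about 3 mm and 1°. I'll advance along the tool axis to the inspection pose using the refined lamp fit.

Run:
```python
from plan import *
P,TT=insp(np.radians(-10),-1,.13)
hit=bot.move_linear(P-.05*TT[:,1],speed=.1,rotation=quat(TT),until_force=8)
if not hit: hit=bot.move_linear(P,speed=.06,until_force=8)
bot.wait(.4)
print(hit,P,bot.read_position(),bot.read_ft_force(),bot.read_gripper_width()*85,bot.read_clock())
for n in("wrist","scene","top"): save(bot.camera(n),n+"7")
a=cv2.imread("pics/scene7.png")[90:315,130:430]; cv2.imwrite("pics/s7c.png",cv2.resize(a,None,fx=2.6,fy=2.6,interpolation=cv2.INTER_CUBIC))
a=cv2.imread("pics/top7.png")[70:310,130:430]; cv2.imwrite("pics/t7c.png",cv2.resize(a,None,fx=2.5,fy=2.5,interpolation=cv2.INTER_CUBIC))
# expected board corners in top/scene
p=np.array(bot.read_position()); M=R.from_quat(np.roll(bot.read_tool_rot(),-1)).as_matrix()
cen=p-M[:,1]*(bot.grip_depth-.039)+M[:,0]*.007
print("centre in head frame",(H.T@(cen-c)).round(4),"angle",np.degrees(np.arccos(M[:,0]@H[:,2])),"cen",cen)
```

```text
False [0.54301973 0.12574736 0.20728171] [0.54308631 0.12563216 0.20740092] [-0.10981648 -0.07345935 -1.27410651] 14.319495902371946 12.1583
centre in head frame [-0.   -0.   -0.13] angle 0.002333564860997012 cen [0.55411814 0.14211525 0.19899199]
```

View pics/s7c.png

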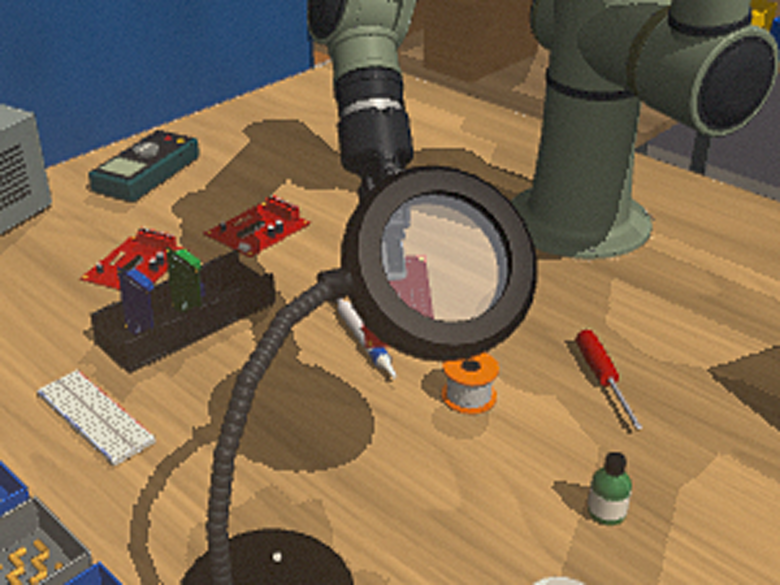

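View pics/t7c.png

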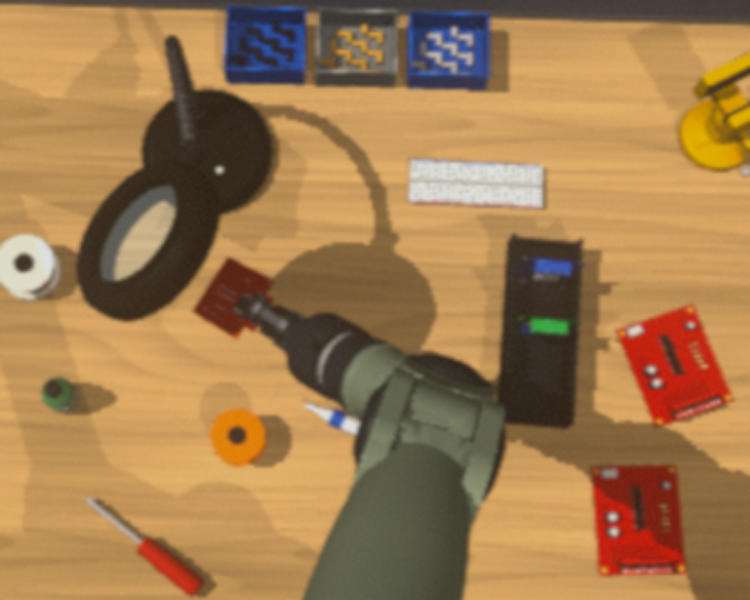

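View pics/wrist7.png

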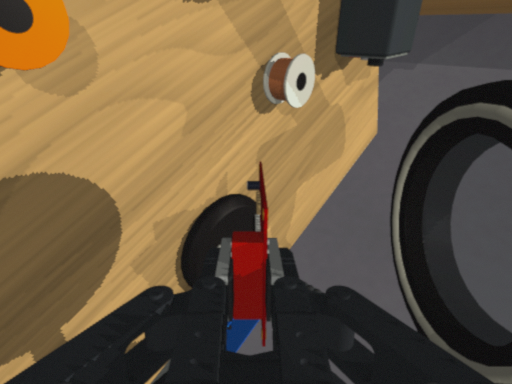

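Run:
```python
from plan import *
p=np.array(bot.read_position()); M=R.from_quat(np.roll(bot.read_tool_rot(),-1)).as_matrix()
X=M[:,2];Y=-M[:,0];Z=-M[:,1]; cen=p-M[:,1]*(bot.grip_depth-.039)+M[:,0]*.007
K,E=cam("top")
cs=[cen+a*.036*X+b*.045*Z for a,b in((1,1),(1,-1),(-1,-1),(-1,1))]
print(((proj(K,E,cs)-[130,70])*2.5).round(0).tolist())
obs=np.array([(231,258),(272,290),(236,336),(195,305)])/2.5+[130,70]
m=obs.mean(0); print(m,proj(K,E,cen))
# lens-plane offset implied
J=np.array([(proj(K,E,cen+.01*X)-proj(K,E,cen))[0],(proj(K,E,cen+.01*Z)-proj(K,E,cen))[0]]).T/.01
print("offset along X,Z (mm)",1e3*np.linalg.solve(J,m-proj(K,E,cen)[0]))
print(bot.read_joint_vel().round(4) if hasattr(bot.read_joint_vel(),'round') else bot.read_joint_vel())
```

```text
[[236.0, 340.0], [192.0, 313.0], [229.0, 257.0], [274.0, 282.0]]
[223.4 188.9] [[222.9629037  189.06783489]]
offset along X,Z (mm) [-0.96366437  1.19121758]
[-0.0001  0.0005 -0.0008  0.0016 -0.0007 -0.0002]
```

The top view puts the board centre within about 1.5 mm of the plan, and the arm is still. Handing in.

Run:
```python
from cell import bot
print(bot.read_gripper_width()*85,bot.read_ft_force(),bot.read_clock()); bot.close_job()
```

```text
13.948719611323064 [-0.59672855  0.58154016  0.13228304] 12.3083
the job is handed in; nothing more can be done
```

I gripped the red board by its terminal block and drew it straight up out of the rack. I then held it on the lamp's lit side, solder side up to the lens, and handed the job in at 12.3 s of the 34 s allowed. No verdict is reported.

**Final pose:** From the arm's readings, the board centre is on the lens axis, 130 mm from the glass and square to it. The top camera put the centre within about 1.5 mm of that. The arm was still, the grip width was steady at 14 mm, and the tool force showed no contact.

**Disagreements:**
- **Lamp tilt:** the two fixed cameras gave 45.7°. Adding the wrist view moved it to 47.6°, which I used. The wrist overlay still showed offsets of a few mm, well inside the 25 mm and 12° limits.
- **Board in the grip:** it sat about 3 mm and 1° from nominal.
- **Grip width:** it read about 14 mm against the nominal 15.6 mm, though the board did not slip in the pictures.

**Rest of the bench:** nothing looked moved in the last pictures. I judged this by eye and did not measure each item.

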